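# Return leftover rail modules to their stock bins

### The arm

A 6-joint arm with a two-finger parallel gripper is mounted at the origin on the work surface. World frame = base frame: x ahead of the robot, y to its left, z up, the work surface at z = 0. Lengths are in m, angles in rad, forces in N, time in s.
With the tool pointing down it reaches from about 0.35 to 0.975 m from the base axis. Payload 17.4 kg.
Tool frame: the origin (TCP) lies on the centre line of the jaws, within the pads' length; the fingertips stand finger_overhang ahead of it and the grasp point (between the pads) lies 2 mm behind it (finger_overhang is the distance from the TCP to the fingertips, in m); z points along the fingers, y is the line along which they close (so a half turn about z gives the same grasp; the last joint's range is limited). The gripper opens to 85 mm and grips with 20 to 120 N. Pads are 22 mm wide; open, the fingers measure 114 mm over their backs; the gripper's body (76 mm by 85 mm) begins 54 mm behind the grasp point. The pads swing forward as they close: fully open they stand 13 mm farther back than shut.
Start: joints at [1.227, 0.116, 1.442, -0, 1.584, -0.038], TCP at [0.203, 0.644, 0.248] pointing down, gripper open.
Joint ranges: [-2.83, 2.83], [-0.83, 2.19], [0.07, 2.5], [-1.14, 4.28], [0.01, 3], [-2.97, 2.97]. Speed limits (rad/s): [1.89, 1.89, 2.22, 3.14, 3.14, 3.14].

### API

Orientations are given as a unit quaternion [x, y, z, w].
In Python, from workcell import * gives the robot as it stands. The module is installed in compiled form; this text tells all that it offers.
- The arm moves only by the tool carry_out, never from a script. Its argument "deltas" is text: rows parted by semicolons, each of 7 numbers parted by spaces: the shift along the tool's x, y, z in cm, then the turn, a rotation vector about the tool's x, y, z in degrees, then the closure, from -1 (fully open) to 1 (shut). A call has 1 to 12 rows; each row shifts and turns the commanded pose from where the row before left it, along the tool's axes as they then stand; what a row does not reach is not made up. A row lasts 1/10 s, in which the tool goes at most 50 mm and 8.59 degrees, less where a joint would pass 70% of its speed; a pose out of reach is approached as far as the arm can. A call with a gripper value outside its range is refused whole. The fingers move at their own pace and stop on an object; the grip force is fixed at half the most. Time passes only in rows, so rows that do not move let the fingers close. It gives the time, the measured TCP pose, the force, the opening and the grip force at its end, in the units of the state.
- read_state(): the state, without advancing time (a new reading comes with each control period).
- read_camera(name): name is "scene" or "side" or "wrist"; returns the picture (384x512x3 uint8, red, green, blue); there is no depth.
- camera_model(name): a dict with "intrinsics" (3x3 intrinsics, pixels), "position" and "rotation" of the camera in the world; the wrist camera has in their place "hand_eye" (4x4, takes a point from camera to tool coordinates, whose origin is the TCP and whose axes are the flange's). Camera axes: x right, y down, z forward; pixel columns grow to the right and rows downward; lengths in m; the calibration is good to about 2 mm. A picture is of the moment at which its call begins: read the wrist's pose just before it. camera_model takes no time and is no camera call.
- job_done(): hands the job in; it is judged then, once.
Trained networks look in the newest picture that a camera, given by its name, has taken for a name from the list of things; names that differ only in an ending like _2 or _b are one class to them, and where a whole thing is asked for, a point or a joint stands for the part that bears it (a point fixed in the world has none). Each returns a list of dicts, best first, with "conf" (0 to 1); they miss things now and then, are a little off and sometimes report something else, mostly with a low value. They report only what shows in the picture. A call takes as long as a camera call. They do not tell look-alikes from the thing itself.
- trace(camera, name): "pixels" (384x512 bool, what is visible of it).
- tip_of(camera, name): "location" ([x, y, z] in m, in the coordinates of the camera as it stood for that picture, good to about 4 mm: a listed point, or the origin of a listed thing).
The state is a dict: "clock": time; "qpos": joint angles; "qvel": joint speeds; "effort": joint torques, N m; "tool_pos": TCP position; "eef_rot": TCP orientation; "force": force on the tool from outside, world axes, zero at the start; "ft_torque": the same for the moment, N m; "opening": finger opening in m; "grasp_force": force on a finger pad.
Only numpy, scipy, OpenCV 4.12 (cv2) and the standard library are available. Lean on these libraries where they do the work, as an engineer would, in place of code of your own. Each camera call takes 0.05 s, during which the arm holds its last target. There are 200 camera calls.

### The job

The wall-box job is finished: put the four leftover rail modules (one-, two- and three-pole breaker and the socket outlet) back into stock, each in the bin that already holds its own kind. Set each one down gently, standing face up on the bin floor in the free space in front of the stock and lengthwise across the bin like the ones behind it; do not drop them. Leave the relay and the brass cable gland where they are.

Things in the scene. Friction and masses are not known exactly. Their poses are not given: they have to be found in the camera images.
- breaker1_mid (a point): Loose white 1-pole breaker, 18 mm wide (x), one toggle, 120 g. Point: its centre, 34 mm over its underside; z up. Stepped profile: 85 mm long (y) up to 42 mm (two shoulders), above that a nose 45 mm long (y, centred), full width, up to 68 mm; toggles to 79 mm. Grasp from above on the nose, closing along y, fingertips just over the shoulders. Either way round is the same.
- breaker2_mid (a point): Loose white 2-pole breaker, 36 mm wide (x), two tied toggles, 230 g. Point: its centre, 34 mm over its underside; z up. Stepped profile: 85 mm long (y) up to 42 mm (two shoulders), above that a nose 45 mm long (y, centred), full width, up to 68 mm; toggles to 79 mm. Grasp from above on the nose, closing along y, fingertips just over the shoulders. Either way round is the same.
- breaker3_mid (a point): Loose white 3-pole breaker, 54 mm wide (x), three tied toggles, 340 g. Point: its centre, 34 mm over its underside; z up. Stepped profile: 85 mm long (y) up to 42 mm (two shoulders), above that a nose 45 mm long (y, centred), full width, up to 68 mm; toggles to 79 mm. Grasp from above on the nose, closing along y, fingertips just over the shoulders. Either way round is the same.
- outlet_mid (a point): Loose white rail socket outlet, 45 mm wide (x), round two-pin face, no toggle, 110 g. Point: its centre, 34 mm over its underside; z up. Stepped profile: 85 mm long (y) up to 42 mm (two shoulders), above that a nose 45 mm long (y, centred), full width, up to 68 mm; toggles to 79 mm. Grasp from above on the nose, closing along y, fingertips just over the shoulders. Either way round is the same.
- bay_breaker1 (a point): Slate-grey open-fronted stock bin, mm: holds two single-pole breakers standing a little apart at its back (fixed, top 83 mm, length along y). Bin fixed, 150 deep (x, to its back) x 125 wide (y), walls 3: sides 40 high, 22 near the front; front 22, back 56. Point: on the inner floor, 4 mm over the bench, centre of the free front bay (82 deep, 119 wide), 44 mm behind the front's outer face.
- bay_breaker2 (a point): Slate-grey open-fronted stock bin, mm: holds one two-pole breaker at its back (fixed, top 83 mm, length along y). Bin fixed, 150 deep (x, to its back) x 125 wide (y), walls 3: sides 40 high, 22 near the front; front 22, back 56. Point: on the inner floor, 4 mm over the bench, centre of the free front bay (82 deep, 119 wide), 44 mm behind the front's outer face.
- bay_breaker3 (a point): Slate-grey open-fronted stock bin, mm: holds one three-pole breaker at its back (fixed, top 83 mm, length along y). Bin fixed, 150 deep (x, to its back) x 125 wide (y), walls 3: sides 40 high, 22 near the front; front 22, back 56. Point: on the inner floor, 4 mm over the bench, centre of the free front bay (82 deep, 119 wide), 44 mm behind the front's outer face.
- bay_outlet (a point): Slate-grey open-fronted stock bin, mm: holds one socket outlet at its back (fixed, top 83 mm, length along y). Bin fixed, 150 deep (x, to its back) x 125 wide (y), walls 3: sides 40 high, 22 near the front; front 22, back 56. Point: on the inner floor, 4 mm over the bench, centre of the free front bay (82 deep, 119 wide), 44 mm behind the front's outer face.
- relay_mid (a point): Bystander: small pale box relay, 28 x 22 x 30 mm high, loose on the bench, to be left alone. The point is its centre, 15 mm above the bench.
- gland_mid (a point): Bystander: round brass cable gland, 31 mm across, 32 mm high, loose on the bench, to be left alone. The point is its centre, 16 mm above the bench.
Not all that is in view belongs to the job. What is shaped like the part that bears outlet_mid but orange or red is not meant.

How it is judged:
By the outcome, as a careful person would: the job done as asked, in the order asked, and still so for the second after the job is handed in, with the robot touching nothing.
It also fails if it takes over 102 s, if anything falls off the work surface, if the arm or the gripper's body presses on something with over 40 N, if the wrist force passes 120 N, or if a joint passes its speed limit or range.

## Working session

There is one attempt and no reset: what is moved stays moved. The work goes in short steps, Python scripts to look and compute and a tool call to move; the robot and the scene stay as the last step left them, time stands still between calls to the robot, and variables do not carry over. Pictures are saved under pics/ and viewed, at most 14 in all, crops included, and the job is handed in when it is done.

Besides the shell and the picture viewer there is one more tool, called as name(argument=value, ...) on one line, values as JSON. carry_out: Moves the arm, as the interface text tells. Its arguments: {"type":"object","properties":{"deltas":{"type":"string"}},"required":["deltas"]}

```bash
mkdir -p pics; cat > h.py <<'E'
from workcell import *
import numpy as np, cv2
from scipy.spatial.transform import Rotation as R
def T(cam,st=None):
    m=camera_model(cam)
    if cam!="wrist":
        M=np.eye(4);M[:3,:3]=np.array(m["rotation"]);M[:3,3]=m["position"];return M
    st=st or read_state();W=np.eye(4);W[:3,:3]=R.from_quat(st["eef_rot"]).as_matrix();W[:3,3]=st["tool_pos"]
    return W@np.array(m["hand_eye"])
def save(im,n,s=1.0): cv2.imwrite(f"pics/{n}.png",cv2.resize(im[:,:,::-1],None,fx=s,fy=s,interpolation=cv2.INTER_CUBIC))
def tips(cam,names,M):
    for n in names:
        for d in tip_of(cam,n)[:4]:
            p=M@np.r_[d["location"],1]; K=np.array(camera_model(cam)["intrinsics"]); q=K@np.array(d["location"])
            print(cam,n,round(d["conf"],2),p[:3].round(3),(q[:2]/q[2]).round())
N=["breaker1_mid","breaker2_mid","breaker3_mid","outlet_mid","bay_breaker1","bay_breaker2","bay_breaker3","bay_outlet","relay_mid","gland_mid"]
E
python3 - <<'E'
from h import *
st=read_state();print(st)
print(camera_model("wrist"))
for c in ["scene","side"]:
    M=T(c);save(read_camera(c),c,1.5);tips(c,N,M)
E
```

```text
{'clock': 0.0, 'qpos': array([ 1.22722742e+00,  1.16506223e-01,  1.44228164e+00,  3.13414068e-05,
        1.58400991e+00, -3.78357254e-02]), 'qvel': array([ 2.27894525e-04,  6.69062714e-04, -7.58470289e-05, -2.59301089e-05,
       -2.03245094e-03, -1.61591568e-03]), 'effort': array([ 1.59581712e-03, -7.31998515e+01, -6.32479620e+01, -4.70218527e-05,
        6.39352715e-03, -4.92145955e-05]), 'tool_pos': array([0.20313366, 0.64352397, 0.24753835]), 'eef_rot': array([ 1.52271693e-01,  9.88338489e-01, -5.88667338e-04, -1.29599955e-04]), 'force': array([ 0.08086912, -0.4246957 , -0.00714494]), 'ft_torque': array([-0.01947622,  0.04587922,  0.04273985]), 'grasp_force': 0.0, 'opening': 0.08506438856490547}
{'intrinsics': array([[336.40010431,   0.        , 257.58766819],
       [  0.        , 336.40010431, 189.41531175],
       [  0.        ,   0.        ,   1.        ]]), 'hand_eye': array([[-7.22865217e-04, -9.61602383e-01, -2.74445502e-01,
         7.09138768e-02],
       [ 9.99999403e-01, -9.20055384e-04,  5.89780715e-04,
        -7.25283644e-04],
       [-8.19639603e-04, -2.74444912e-01,  9.61602474e-01,
        -1.26857232e-01],
       [ 0.00000000e+00,  0.00000000e+00,  0.00000000e+00,
         1.00000000e+00]])}Traceback (most recent call last):
  File "<stdin>", line 5, in <module>
  File "h.py", line 7, in T
    M=np.eye(4);M[:3,:3]=np.array(m["rotation"]);M[:3,3]=m["position"];return M
                ~^^^^^^^
ValueError: could not broadcast input array from shape (4,) into shape (3,3)
```

```bash
sed -i 's/np.array(m\["rotation"\])/R.from_quat(m["rotation"]).as_matrix()/' h.py
python3 - <<'E'
from h import *
for c in ["scene","side"]:
    M=T(c);print(M[:3,3],M[:3,2]);save(read_camera(c),c,1.5);tips(c,N,M)
E
```

```text
[ 1.04483633 -0.33040161  0.8873545 ] [-0.50564258  0.24841378 -0.8262059 ]
scene breaker1_mid 0.92 [0.429 0.322 0.036] [368. 108.]
scene breaker1_mid 0.41 [ 0.455 -0.11   0.035] [235. 173.]
scene breaker2_mid 0.75 [ 0.456 -0.112  0.032] [235. 174.]
scene breaker3_mid 0.93 [0.449 0.102 0.031] [305. 142.]
scene outlet_mid 0.83 [ 0.442 -0.468  0.034] [ 95. 226.]
scene outlet_mid 0.62 [ 0.591 -0.404  0.031] [142. 267.]
scene outlet_mid 0.59 [ 0.445 -0.337  0.033] [149. 205.]
scene bay_breaker1 0.89 [ 0.583 -0.088  0.001] [266. 214.]
scene bay_breaker1 0.89 [ 0.574 -0.262  0.001] [200. 241.]
scene bay_breaker1 0.81 [0.598 0.261 0.003] [385. 165.]
scene bay_breaker2 0.89 [ 0.583 -0.088  0.001] [266. 214.]
scene bay_breaker2 0.89 [ 0.574 -0.262  0.001] [200. 241.]
scene bay_breaker2 0.81 [0.598 0.261 0.003] [385. 165.]
scene bay_breaker3 0.89 [ 0.583 -0.088  0.001] [266. 214.]
scene bay_breaker3 0.89 [ 0.574 -0.262  0.001] [200. 241.]
scene bay_breaker3 0.81 [0.598 0.261 0.003] [385. 165.]
scene bay_outlet 0.87 [0.614 0.077 0.002] [329. 197.]
scene relay_mid 0.73 [ 0.586 -0.085  0.005] [26
[... 487 characters left out ...]
id 0.67 [ 0.586 -0.406  0.03 ] [361. 243.]
side outlet_mid 0.58 [0.596 0.263 0.001] [214. 174.]
side bay_breaker1 0.85 [ 0.575 -0.263  0.001] [316. 232.]
side bay_breaker1 0.64 [0.597 0.263 0.002] [214. 173.]
side bay_breaker2 0.85 [ 0.575 -0.263  0.001] [316. 232.]
side bay_breaker2 0.64 [0.597 0.263 0.002] [214. 173.]
side bay_breaker3 0.85 [ 0.575 -0.263  0.001] [316. 232.]
side bay_breaker3 0.64 [0.597 0.263 0.002] [214. 173.]
side bay_outlet 0.8 [0.617 0.076 0.007] [250. 187.]
side relay_mid 0.65 [0.451 0.101 0.039] [207. 192.]
side relay_mid 0.39 [ 0.463 -0.006  0.015] [231. 209.]
side relay_mid 0.22 [ 0.457 -0.113  0.034] [251. 217.]
side gland_mid 0.59 [0.447 0.209 0.02 ] [188. 187.]
```

View pics/scene.png

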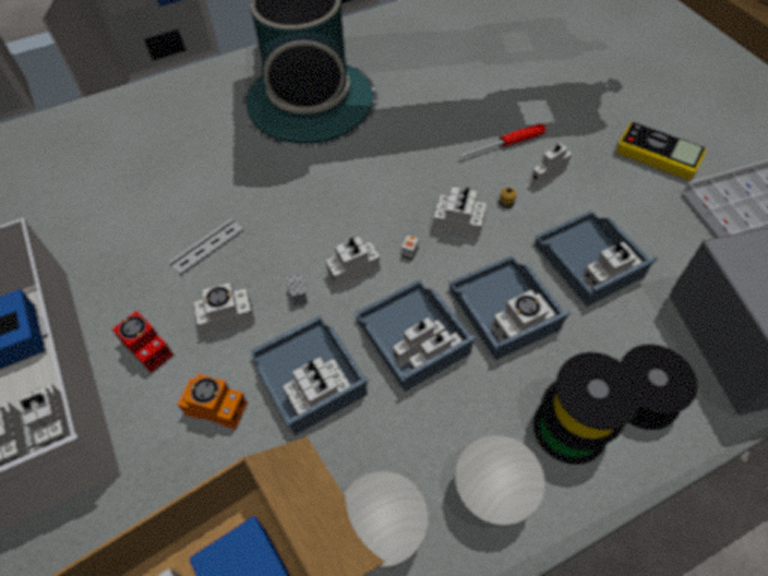

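View pics/side.png

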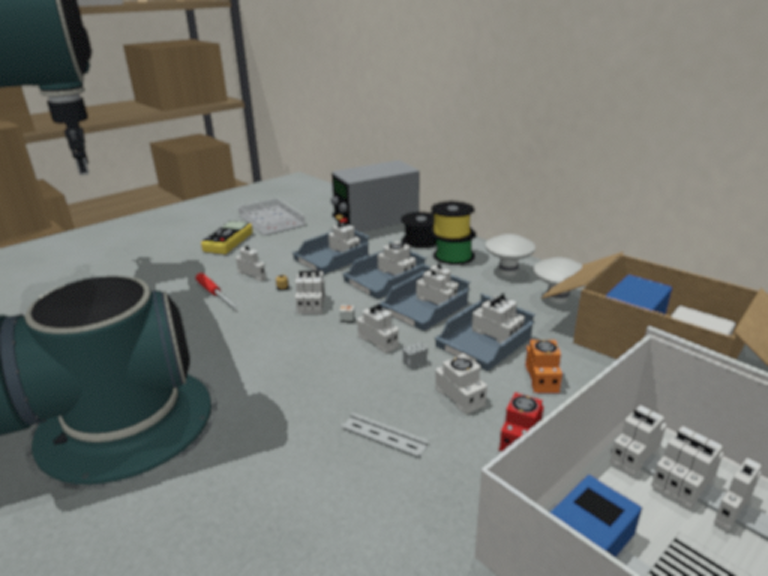

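The scene picture shows the loose modules at 1.5x pixels: 1-pole (552,162), 3-pole (459,210), 2-pole (352,258) and white outlet (222,304). Red (142,340) and orange (212,400) outlets are decoys. The bins run left to right at (308,372), (414,335), (508,305) and (595,255). I'll enlarge the picture to confirm what the bins hold.

```bash
python3 - <<'E'
from h import *
im=read_camera("scene")
save(im[80:290,110:450],"crop1",2.3)
E
```

```text
(no output)
```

View pics/crop1.png

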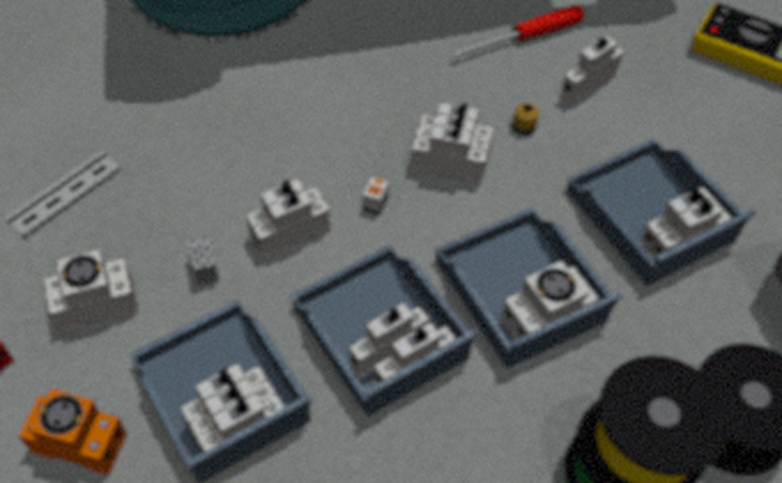

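Confirmed in the crop. The bins hold, left to right, 3-pole (y≈-0.26), two 1-poles (-0.09), outlet (0.08) and 2-pole (0.26). The loose outlet is the white one at crop (85,285), and the red and orange ones are excluded. Next I'll take a top overview with the wrist camera to get the yaws.

```bash
cat >> h.py <<'E'
def plan(legs,st=None):
    """legs: list of (xyz, yaw of tool y relative to world y in deg, rows, closure); prints rows for carry_out"""
    st=st or read_state();p=np.array(st["tool_pos"]);r=R.from_quat(st["eef_rot"]);out=[]
    for xyz,yaw,n,c in legs:
        A=np.radians(yaw);y=np.array([-np.sin(A),np.cos(A),0]);z=np.array([0,0,-1.]);g=R.from_matrix(np.c_[np.cross(y,z),y,z])
        for k in range(n):
            d=r.inv().apply((np.array(xyz)-p)/(n-k))*100; w=np.degrees((r.inv()*g).as_rotvec())/(n-k)
            d=d.round(1 if k<n-1 else 2);w=w.round(1 if k<n-1 else 2)
            out.append(" ".join(f"{v:g}" for v in [*(d+0),*(w+0),c]))
            if np.linalg.norm(d)>5 or np.linalg.norm(w)>8.5: print("TOO BIG",d,w)
            p=p+r.apply(d/100);r=r*R.from_rotvec(np.radians(w))
    for i in range(0,len(out),12): print("; ".join(out[i:i+12]),"\n")
E
python3 -c "
from h import *
plan([((.47,0,.40),0,16,-1)])"
```

```text
-2.8 -3.3 -0.9 0 0 -1.1 -1; -2.7 -3.4 -1 0 0 -1.1 -1; -2.7 -3.4 -0.9 0 0 -1.1 -1; -2.6 -3.5 -1 0 0 -1.1 -1; -2.5 -3.5 -0.9 0 0 -1.1 -1; -2.5 -3.6 -1 0 0 -1.1 -1; -2.4 -3.6 -0.9 0 0 -1.1 -1; -2.3 -3.7 -1 0 0 -1.1 -1; -2.3 -3.7 -0.9 0 0 -1.1 -1; -2.2 -3.8 -1 0 0 -1.1 -1; -2.1 -3.8 -0.9 0 0 -1.1 -1; -2 -3.9 -1 0 0 -1.1 -1 

-2 -3.9 -0.9 0 0 -1.1 -1; -1.9 -3.9 -1 0 0 -1.1 -1; -1.8 -4 -0.9 0 0 -1.1 -1; -1.74 -4 -0.97 0 0 -1.02 -1
```

carry_out(deltas="-2.8 -3.3 -0.9 0 0 -1.1 -1; -2.7 -3.4 -1 0 0 -1.1 -1; -2.7 -3.4 -0.9 0 0 -1.1 -1; -2.6 -3.5 -1 0 0 -1.1 -1; -2.5 -3.5 -0.9 0 0 -1.1 -1; -2.5 -3.6 -1 0 0 -1.1 -1; -2.4 -3.6 -0.9 0 0 -1.1 -1; -2.3 -3.7 -1 0 0 -1.1 -1; -2.3 -3.7 -0.9 0 0 -1.1 -1; -2.2 -3.8 -1 0 0 -1.1 -1; -2.1 -3.8 -0.9 0 0 -1.1 -1; -2 -3.9 -1 0 0 -1.1 -1")

```text
clock: 2.35
tool_pos: [0.4032, 0.1597, 0.3629]
eef_rot: [0.037, 0.999, 0.0, 0.0]
force: [-0.3, 0.7, 0.1]
opening: 0.0857
grasp_force: 0.0
```

carry_out(deltas="-2 -3.9 -0.9 0 0 -1.1 -1; -1.9 -3.9 -1 0 0 -1.1 -1; -1.8 -4 -0.9 0 0 -1.1 -1; -1.7 -4 -1 0 0 -1 -1; 0 0 0 0 0 0 -1; 0 0 0 0 0 0 -1")

```text
clock: 2.95
tool_pos: [0.4698, -0.0007, 0.4002]
eef_rot: [0.001, 1.0, 0.0, -0.0]
force: [0.0, 0.8, -0.8]
opening: 0.0856
grasp_force: 0.0
```

```bash
python3 - <<'E'
from h import *
st=read_state();print(st["clock"],st["tool_pos"],st["eef_rot"])
im=read_camera("wrist");M=T("wrist",st);np.save("ov.npy",im);save(im,"ov",1.5);tips("wrist",N,M)
E
```

```text
2.95 [ 0.46975593 -0.00066724  0.40022095] [ 1.30277175e-03  9.99999137e-01  9.42231151e-05 -1.38550163e-04]
wrist breaker1_mid 0.8 [0.429 0.32  0.037] [483. 115.]
wrist breaker2_mid 0.63 [ 0.454 -0.111  0.035] [181. 133.]
wrist breaker3_mid 0.63 [0.445 0.104 0.035] [330. 127.]
wrist outlet_mid 0.8 [ 0.439 -0.336  0.038] [ 23. 124.]
wrist bay_breaker1 0.94 [ 0.587 -0.091  0.001] [203. 212.]
wrist bay_breaker1 0.91 [ 0.572 -0.262  0.005] [ 97. 204.]
wrist bay_breaker1 0.63 [0.591 0.26  0.002] [415. 214.]
wrist bay_breaker2 0.94 [ 0.587 -0.091  0.001] [203. 212.]
wrist bay_breaker2 0.91 [ 0.572 -0.262  0.005] [ 97. 204.]
wrist bay_breaker2 0.63 [0.591 0.26  0.002] [415. 214.]
wrist bay_breaker3 0.94 [ 0.587 -0.091  0.001] [203. 212.]
wrist bay_breaker3 0.91 [ 0.572 -0.262  0.005] [ 97. 204.]
wrist bay_breaker3 0.63 [0.591 0.26  0.002] [415. 214.]
wrist bay_outlet 0.86 [0.613 0.08  0.006] [306. 227.]
wrist relay_mid 0.55 [ 0.461 -0.007  0.016] [254. 136.]
wrist gland_mid 0.64 [0.444 0.212 0.021] [401. 124.]
wrist gland_mid 0.17 [0.592 0.261 0.004] [416. 214.]
```

View pics/ov.png

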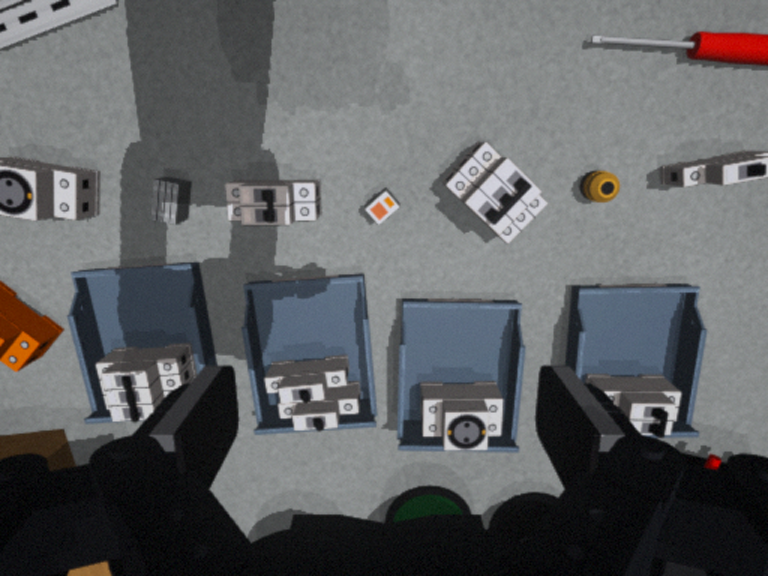

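The overview (1.5x pixels) shows the 3-pole at about 45° at (496,190), the 2-pole at (270,200), the 1-pole at (735,170), partly cut off on the right, and the white outlet at (45,190), cut off on the left. The bins are nearly aligned with the axes. I'll fit the module poses to the traced silhouettes from all three cameras.

```bash
cat >> h.py <<'E'
from scipy.optimize import minimize
def sil(x,y,a,w,M,K):
    im=np.zeros((384,512),np.uint8);c,s=np.cos(a),np.sin(a)
    for l,z0,z1 in [(.085,0,.042),(.045,.03,.068)]:
        P=np.array([[i*w/2,j*l/2,k] for i in(-1,1) for j in(-1,1) for k in(z0,z1)])
        P=np.c_[c*P[:,0]-s*P[:,1]+x,s*P[:,0]+c*P[:,1]+y,P[:,2]]
        q=(P-M[:3,3])@M[:3,:3]@K.T; q=q[:,:2]/q[:,2:]
        cv2.fillConvexPoly(im,cv2.convexHull((q*16).round().astype(np.int32)),1,shift=4)
    return im>0
def fit(name,w,x,y,a,cams):
    """cams: dict name->camera pose matrix; fits x,y,yaw(deg) by silhouette IoU"""
    D=[]
    for c,M in cams.items():
        K=np.array(camera_model(c)["intrinsics"]);g=sil(x,y,np.radians(a),w,M,K)
        best=max(((m["pixels"]&g).sum()/(m["pixels"]|g).sum(),i) for i,m in enumerate(ms)) if (ms:=trace(c,name)) else (0,0)
        if best[0]>.3: D.append((ms[best[1]]["pixels"],M,K,c))
    iou=lambda v,d:(lambda s:(s&d[0]).sum()/(s|d[0]).sum())(sil(v[0]/100,v[1]/100,v[2]/10,w,d[1],d[2]))
    f=lambda v:-sum(iou(v,d) for d in D)
    r=None
    for da in (-.2,0,.2):
        v=np.array([x*100,y*100,np.radians(a)*10+da*5])
        q=minimize(f,v,method="Nelder-Mead",options=dict(initial_simplex=[v,v+[1,0,0],v+[0,1,0],v+[0,0,2]],xatol=.01,fatol=1e-4))
        if r is None or q.fun<r.fun: r=q
    print(name,(r.x[:2]/100).round(4),"yaw",np.degrees(r.x[2]/10).round(1),[(d[3],round(iou(r.x,d),2)) for d in D])
def ground(px,z,M,K):
    d=M[:3,:3]@np.linalg.inv(K)@[px[0],px[1],1];return M[:3,3]+d*(z-M[2,3])/d[2]
E
python3 - <<'E'
from h import *
st=read_state();M=T("wrist",st);K=camera_model("wrist")["intrinsics"]
cams={"wrist":M,"scene":T("scene"),"side":T("side")}
sub=[{"wrist":M},{k:cams[k] for k in("scene","side")}]
for n,w,x,y,a in [("breaker1_mid",.018,.43,.322,5),("breaker2_mid",.036,.456,-.112,3),("breaker3_mid",.054,.448,.103,-45),("outlet_mid",.045,.442,-.337,0)]:
    for s in sub: fit(n,w,x,y,a,s)
for n,a,b in [("B3",(73,272),(199,263)),("B1",(246,284),(363,275)),("O",(401,300),(521,303)),("B2",(572,288),(698,287))]:
    A,B=[ground(np.array(p)/1.5,.022,M,K) for p in(a,b)];d=B-A
    print(n,A.round(3),B.round(3),np.linalg.norm(d).round(3),"yaw",np.degrees(np.arctan2(-d[0],d[1])).round(1))
E
```

```text
breaker1_mid [0.4247 0.3219] yaw 9.4 [('wrist', np.float64(0.95))]
breaker1_mid [0.4275 0.3184] yaw 13.4 [('scene', np.float64(0.87)), ('side', np.float64(0.88))]
breaker2_mid [ 0.4556 -0.1109] yaw 0.3 [('wrist', np.float64(0.93))]
breaker2_mid [ 0.4583 -0.1115] yaw -3.6 [('scene', np.float64(0.86)), ('side', np.float64(0.93))]
breaker3_mid [0.4489 0.1055] yaw -40.9 [('wrist', np.float64(0.95))]
breaker3_mid [0.4511 0.1043] yaw -39.3 [('scene', np.float64(0.91)), ('side', np.float64(0.93))]
outlet_mid [ 0.443  -0.3399] yaw -8.5 [('wrist', np.float64(0.98))]
outlet_mid [ 0.4444 -0.3391] yaw -12.3 [('scene', np.float64(0.84)), ('side', np.float64(0.93))]
B3 [ 0.53  -0.324  0.022] [ 0.52  -0.192  0.022] 0.132 yaw 4.1
B1 [ 0.543 -0.146  0.022] [ 0.533 -0.024  0.022] 0.122 yaw 4.5
O [0.56  0.016 0.022] [0.564 0.142 0.022] 0.126 yaw -1.5
B2 [0.547 0.194 0.022] [0.546 0.325 0.022] 0.131 yaw 0.4
```

The measured heights, sizes and bin widths (122–132 mm against 125 mm) are consistent. Next is a closer look over the 1-pole breaker.

```bash
python3 -c "
from h import *
plan([((.427,.320,.20),10,12,-1)])"
```

```text
0.4 2.7 1.7 0 0 -0.8 -1; 0.3 2.7 1.7 0 0 -0.8 -1; 0.3 2.7 1.7 0 0 -0.8 -1; 0.2 2.7 1.7 0 0 -0.8 -1; 0.2 2.7 1.7 0 0 -0.9 -1; 0.2 2.7 1.6 0 0 -0.8 -1; 0.1 2.7 1.7 0 0 -0.9 -1; 0.1 2.7 1.6 0 0 -0.8 -1; 0 2.6 1.7 0 0 -0.9 -1; 0 2.7 1.6 0 0 -0.8 -1; 0 2.6 1.7 0 0 -0.9 -1; -0.05 2.7 1.63 0 0 -0.82 -1
```

carry_out(deltas="0.4 2.7 1.7 0 0 -0.8 -1; 0.3 2.7 1.7 0 0 -0.8 -1; 0.3 2.7 1.7 0 0 -0.8 -1; 0.2 2.7 1.7 0 0 -0.8 -1; 0.2 2.7 1.7 0 0 -0.9 -1; 0.2 2.7 1.6 0 0 -0.8 -1; 0.1 2.7 1.7 0 0 -0.9 -1; 0.1 2.7 1.6 0 0 -0.8 -1; 0 2.6 1.7 0 0 -0.9 -1; 0 2.7 1.6 0 0 -0.8 -1; 0 2.6 1.7 0 0 -0.9 -1; 0 2.7 1.6 0 0 -0.8 -1")

```text
clock: 5.3
tool_pos: [0.4261, 0.321, 0.1995]
eef_rot: [-0.087, 0.996, -0.0, 0.0]
force: [-0.7, -0.1, -0.3]
opening: 0.0852
grasp_force: 0.0
```

carry_out(deltas="0 0 0 0 0 0 -1; 0 0 0 0 0 0 -1")

```text
clock: 5.5
tool_pos: [0.4263, 0.3201, 0.2001]
eef_rot: [-0.087, 0.996, -0.0, -0.0]
force: [0.9, 0.3, -0.7]
opening: 0.0852
grasp_force: 0.0
```

```bash
python3 - <<'E'
from h import *
st=read_state();print(st["clock"],st["tool_pos"],st["eef_rot"])
im=read_camera("wrist");M=T("wrist",st);save(im,"n1",1.2);tips("wrist",["breaker1_mid"],M)
fit("breaker1_mid",.018,.427,.32,10,{"wrist":M})
E
```

```text
5.5 [0.42626153 0.32014209 0.20009837] [-8.74468676e-02  9.96169103e-01 -2.68136455e-04 -3.03396063e-04]
wrist breaker1_mid 0.96 [0.425 0.319 0.035] [257. 175.]
breaker1_mid [0.4252 0.3193] yaw 10.3 [('wrist', np.float64(0.94))]
```

View pics/n1.png

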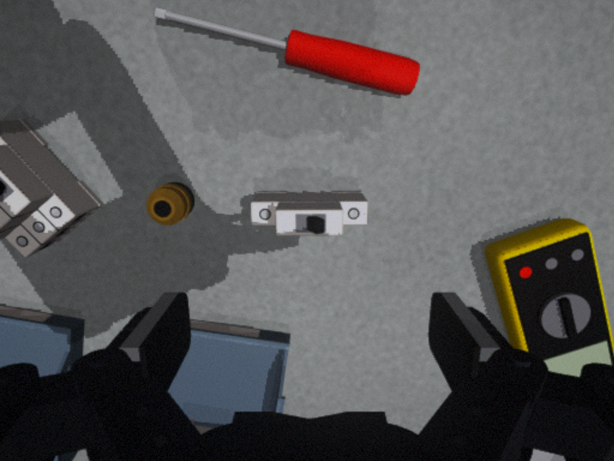

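The 1-pole (308,212) is level and centred between the jaws, so the yaw is right. I'll descend and close.

carry_out(deltas="0.1 -0.1 3.5 0 0 0 -1; 0 0 3.5 0 0 0 -1; 0 0 3.5 0 0 0 -1; 0 0 2.5 0 0 0 -1; 0 0 1.2 0 0 0 -1; 0 0 0 0 0 0 1; 0 0 0 0 0 0 1; 0 0 0 0 0 0 1; 0 0 0 0 0 0 1; 0 0 0 0 0 0 1")

```text
clock: 6.65
tool_pos: [0.4266, 0.3193, 0.0604]
eef_rot: [-0.087, 0.996, 0.001, 0.001]
force: [0.2, -0.8, 5.9]
opening: 0.0433
grasp_force: 62.0
```

```bash
python3 - <<'E'
from h import *
save(read_camera("wrist"),"g1",1.2)
E
```

```text
(no output)
```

View pics/g1.png

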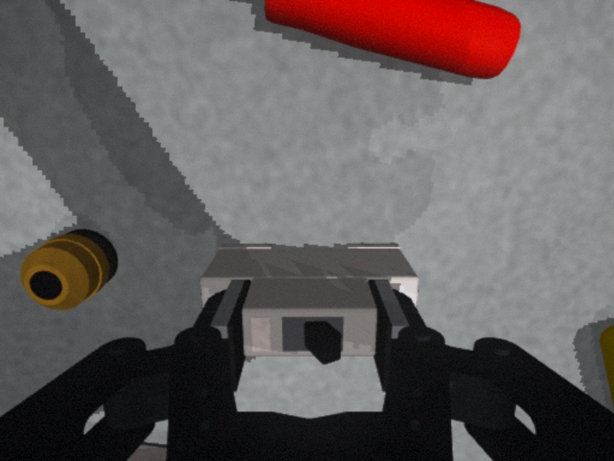

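The 1-pole is gripped (opening 43 mm against a 45 mm nose, 62 N). The fingertips rest on the shoulders, so from now on I'll grasp about 3 mm higher. Lifting.

carry_out(deltas="0 0 -1 0 0 0 1; 0 0 -3 0 0 0 1; 0 0 -4 0 0 0 1; 0 0 -4 0 0 0 1; 0 0 0 0 0 0 1; 0 0 0 0 0 0 1")

```text
clock: 7.3
tool_pos: [0.4259, 0.319, 0.1799]
eef_rot: [-0.087, 0.996, 0.001, 0.001]
force: [-0.7, 0.2, -1.9]
opening: 0.0442
grasp_force: 61.6
```

```bash
python3 -c "
from h import *
st=read_state();print(st['tool_pos'],st['eef_rot'],st['force'],st['opening'])
plan([((.584,-.087,.18),4.5,12,1),((.584,-.087,.18),4.5,2,1)])"
```

```text
[0.42588332 0.31902208 0.17993845] [-8.70106470e-02  9.96206572e-01  6.33857877e-04  1.10090203e-03] [-0.73463221  0.18154199 -1.85026055] 0.04416192197022553
-0.7 -3.6 0 0 0 0.5 1; -0.7 -3.6 0 0 0 0.5 1; -0.8 -3.5 0 0 0 0.4 1; -0.8 -3.5 0 0 0 0.5 1; -0.8 -3.5 0 0 0 0.4 1; -0.9 -3.5 0 0 0 0.5 1; -0.9 -3.5 0 0 0 0.4 1; -0.9 -3.5 0 0 0 0.5 1; -0.9 -3.5 0 0 0 0.4 1; -1 -3.5 0 0 0 0.5 1; -1 -3.5 0 0 0.1 0.4 1; -1.02 -3.59 -0.03 0.07 0.03 0.48 1 

0 0 0 0 0 0 1; 0 0 0 0 0 0 1
```

carry_out(deltas="-0.7 -3.6 0 0 0 0.5 1; -0.7 -3.6 0 0 0 0.5 1; -0.8 -3.5 0 0 0 0.4 1; -0.8 -3.5 0 0 0 0.5 1; -0.8 -3.5 0 0 0 0.4 1; -0.9 -3.5 0 0 0 0.5 1; -0.9 -3.5 0 0 0 0.4 1; -0.9 -3.5 0 0 0 0.5 1; -0.9 -3.5 0 0 0 0.4 1; -1 -3.5 0 0 0 0.5 1; -1 -3.5 0 0 0 0.4 1; -1 -3.6 0 0 0 0.5 1")

```text
clock: 8.5
tool_pos: [0.5833, -0.0887, 0.177]
eef_rot: [-0.039, 0.999, 0.0, -0.001]
force: [0.4, -0.0, -1.5]
opening: 0.0438
grasp_force: 61.7
```

carry_out(deltas="0 0 0 0 0 0 1; 0 0 0 0 0 0 1")

```text
clock: 8.7
tool_pos: [0.5831, -0.0878, 0.177]
eef_rot: [-0.038, 0.999, 0.0, -0.001]
force: [0.3, -0.2, -1.6]
opening: 0.0436
grasp_force: 61.8
```

```bash
python3 - <<'E'
from h import *
st=read_state();print(st['clock'],st['tool_pos'],st['eef_rot'],st['force'],st['opening'])
im=read_camera("wrist");save(im,"p1",1.5);tips("wrist",["bay_breaker1"],T("wrist",st))
E
```

```text
8.7 [ 0.58307356 -0.08777146  0.17695066] [-3.84212140e-02  9.99260929e-01  3.54031438e-04 -1.13128802e-03] [ 0.28881416 -0.17752653 -1.6386934 ] 0.0435863304834474
wrist bay_breaker1 0.79 [ 0.571 -0.262  0.005] [ 64. 147.]
wrist bay_breaker1 0.59 [ 0.585 -0.092  0.005] [253. 177.]
```

View pics/p1.png

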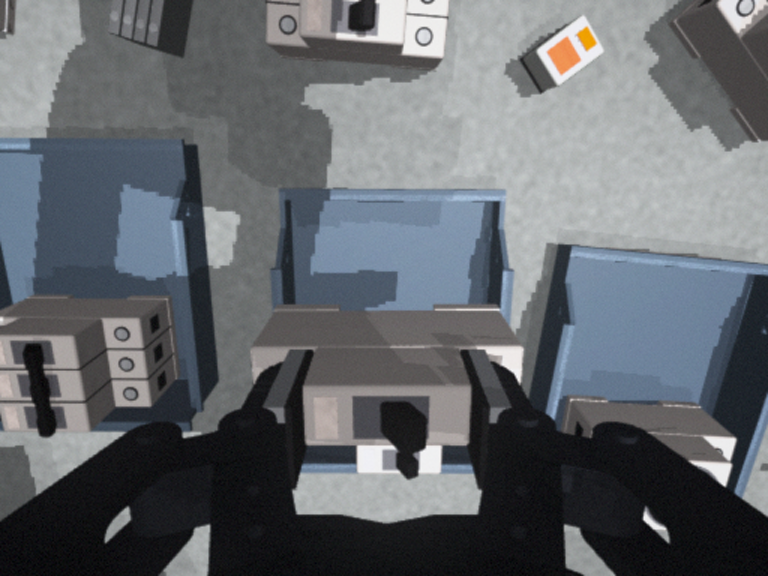

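The bin front edge at rows 190–192 is level and the 1-pole hangs centred over it, with the two single-pole stock parts behind. I'll descend gently.

carry_out(deltas="-0.1 0 4 0 0 0 1; 0 0 4 0 0 0 1; 0 0 2 0 0 0 1; 0 0 0.7 0 0 0 1; 0 0 0.2 0 0 0 1; 0 0 0 0 0 0 1; 0 0 0 0 0 0 1")

```text
clock: 9.5
tool_pos: [0.5852, -0.0872, 0.0709]
eef_rot: [-0.039, 0.999, -0.0, 0.001]
force: [0.6, -0.3, -0.7]
opening: 0.0436
grasp_force: 61.7
```

carry_out(deltas="0 0 0.1 0 0 0 1; 0 0 0.1 0 0 0 1; 0 0 0 0 0 0 1")

```text
clock: 9.8
tool_pos: [0.5846, -0.0873, 0.0674]
eef_rot: [-0.039, 0.999, -0.0, 0.0]
force: [0.8, 0.4, -1.6]
opening: 0.0437
grasp_force: 61.7
```

carry_out(deltas="0 0 0.1 0 0 0 1; 0 0 0.1 0 0 0 1; 0 0 0 0 0 0 1")

```text
clock: 10.1
tool_pos: [0.5844, -0.0872, 0.0651]
eef_rot: [-0.039, 0.999, 0.0, -0.0]
force: [0.4, -0.1, -0.7]
opening: 0.0437
grasp_force: 61.7
```

carry_out(deltas="0 0 0.1 0 0 0 1; 0 0 0 0 0 0 1")

```text
clock: 10.3
tool_pos: [0.5847, -0.0873, 0.0645]
eef_rot: [-0.039, 0.999, -0.0, 0.0]
force: [-0.1, 0.6, 0.4]
opening: 0.0436
grasp_force: 61.9
```

carry_out(deltas="0 0 0.1 0 0 0 1; 0 0 0 0 0 0 1")

```text
clock: 10.5
tool_pos: [0.5849, -0.0873, 0.0644]
eef_rot: [-0.039, 0.999, -0.0, 0.0]
force: [-3.7, 1.7, 10.5]
opening: 0.0441
grasp_force: 63.2
```

Contact at 10 N, at the expected height of 0.0644. Releasing.

carry_out(deltas="0 0 -0.1 0 0 0 1; 0 0 0 0 0 0 -1; 0 0 0 0 0 0 -1; 0 0 0 0 0 0 -1; 0 0 0 0 0 0 -1; 0 0 -2 0 0 0 -1; 0 0 -4 0 0 0 -1; 0 0 -4 0 0 0 -1; 0 0 -2 0 0 0 -1; 0 0 0 0 0 0 -1")

```text
clock: 11.5
tool_pos: [0.5856, -0.0874, 0.1879]
eef_rot: [-0.039, 0.999, -0.001, 0.002]
force: [0.1, -0.7, -0.5]
opening: 0.0857
grasp_force: 0.0
```

```bash
python3 - <<'E'
from h import *
st=read_state();print(st['clock'],st['tool_pos'],st['opening'])
im=read_camera("wrist");save(im,"a1",1.2);M=T("wrist",st)
fit("breaker1_mid",.018,.585,-.087,4.5,{"wrist":M})
tips("wrist",["breaker2_mid"],M)
plan([((.4565,-.1115,.19),0,5,-1)],st)
E
```

```text
11.5 [ 0.58560325 -0.08744817  0.18793921] 0.0856622741484149
breaker1_mid [ 0.585  -0.0874] yaw 4.4 [('wrist', np.float64(0.97))]
wrist breaker2_mid 0.76 [ 0.456 -0.112  0.038] [239.   9.]
2.6 -0.3 -0.1 0 0.1 0.9 -1; 2.6 -0.3 0 0 0 0.9 -1; 2.6 -0.4 0 0 0.1 0.9 -1; 2.6 -0.4 -0.1 0 0 0.9 -1; 2.61 -0.4 -0.04 -0.07 0.08 0.88 -1
```

View pics/a1.png

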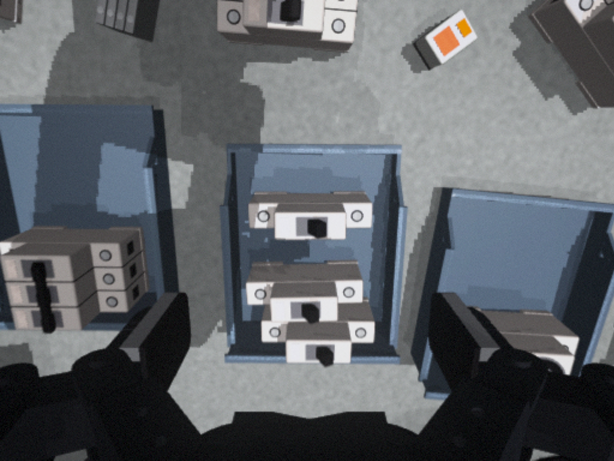

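The 1-pole stands upright in its bin at (310,212), in line with the stock. Next is the 2-pole.

carry_out(deltas="2.6 -0.3 -0.1 0 0 0.9 -1; 2.6 -0.3 0 0 0 0.9 -1; 2.6 -0.4 0 0 0.1 1 -1; 2.6 -0.4 -0.1 0 0 1 -1; 2.6 -0.4 0 0 0.1 1 -1; 0 0 0 0 0 0 -1; 0 0 0 0 0 0 -1")

```text
clock: 12.35
tool_pos: [0.4552, -0.1112, 0.1855]
eef_rot: [0.003, 1.0, 0.0, -0.002]
force: [0.2, -0.3, -0.8]
opening: 0.0854
grasp_force: 0.0
```

```bash
python3 - <<'E'
from h import *
st=read_state();print(st['clock'],st['tool_pos'],st['eef_rot'])
im=read_camera("wrist");M=T("wrist",st)
tips("wrist",["breaker2_mid"],M)
fit("breaker2_mid",.036,.4565,-.1115,-1,{"wrist":M})
save(im,"n2",1.2)
E
```

```text
12.35 [ 0.45520644 -0.11117209  0.18550406] [ 2.94139910e-03  9.99993437e-01  1.21506087e-04 -2.11170982e-03]
breaker2_mid [ 0.4547 -0.1117] yaw -0.5 [('wrist', np.float64(0.97))]
```

carry_out(deltas="0 0 4 0 0 0 -1; 0 0 4 0 0 0 -1; 0 0 3 0 0 0 -1; 0 0 1.2 0 0 0 -1; 0 0 0 0 0 0 -1; 0 0 0 0 0 0 1; 0 0 0 0 0 0 1; 0 0 0 0 0 0 1; 0 0 0 0 0 0 1; 0 0 0 0 0 0 1")

```text
clock: 13.5
tool_pos: [0.4558, -0.1114, 0.066]
eef_rot: [0.003, 1.0, -0.0, -0.001]
force: [-0.8, 1.2, 6.5]
opening: 0.0436
grasp_force: 62.2
```

carry_out(deltas="0 0 -1 0 0 0 1; 0 0 -3 0 0 0 1; 0 0 -4 0 0 0 1; 0 0 -4 0 0 0 1; 0 0 0 0 0 0 1; 0 0 0 0 0 0 1")

```text
clock: 14.1
tool_pos: [0.4556, -0.1112, 0.1854]
eef_rot: [0.003, 1.0, -0.0, -0.001]
force: [0.3, 1.3, -3.2]
opening: 0.0437
grasp_force: 62.1
```

```bash
python3 -c "
from h import *
st=read_state();print(st['tool_pos'],st['eef_rot'],st['force'],st['opening'])
plan([((.593,.261,.18),0.4,12,1)])"
```

```text
[ 0.45563249 -0.11121532  0.18542579] [ 2.81436794e-03  9.99995613e-01 -3.06723108e-04 -8.71694216e-04] [ 0.34736657  1.29614664 -3.15916326] 0.04369419371733601
-1.1 3.1 0 0 0 -0.1 1; -1.1 3.1 0 0 0 -0.1 1; -1.1 3.1 0 0 0 -0.1 1; -1.2 3.1 0.1 0 0 0 1; -1.1 3.1 0 0 0 -0.1 1; -1.2 3.1 0.1 0 0 0 1; -1.2 3.1 0 0 0 -0.1 1; -1.2 3.1 0.1 0 0 0 1; -1.1 3.1 0 0 0 -0.1 1; -1.2 3.1 0.1 0 0 0 1; -1.1 3.1 0 0 -0.1 -0.1 1; -1.18 3.11 0.1 -0.03 0 -0.02 1
```

The 2-pole is gripped and lifted; the wrist force shows its weight. On to its bin.

carry_out(deltas="-1.1 3.1 0 0 0 -0.1 1; -1.1 3.1 0 0 0 -0.1 1; -1.1 3.1 0 0 0 -0.1 1; -1.2 3.1 0.1 0 0 0 1; -1.1 3.1 0 0 0 -0.1 1; -1.2 3.1 0 0 0 0 1; -1.2 3.1 0 0 0 -0.1 1; -1.2 3.1 0.1 0 0 0 1; -1.1 3.1 0 0 0 -0.1 1; -1.2 3.1 0 0 0 0 1; -1.1 3.1 0 0 0 -0.1 1; -1.2 3.1 0 0 0 0 1")

```text
clock: 15.3
tool_pos: [0.5927, 0.2621, 0.18]
eef_rot: [-0.003, 1.0, -0.001, -0.003]
force: [0.5, 0.3, -3.1]
opening: 0.0436
grasp_force: 62.3
```

carry_out(deltas="0 0 0 0 0 0 1; 0 0 0 0 0 0 1")

```text
clock: 15.5
tool_pos: [0.5925, 0.2612, 0.1799]
eef_rot: [-0.004, 1.0, -0.001, -0.003]
force: [-0.2, 0.2, -2.8]
opening: 0.0435
grasp_force: 62.3
```

```bash
python3 - <<'E'
from h import *
st=read_state();print(st['clock'],st['tool_pos'],st['eef_rot'],st['force'],st['opening'])
im=read_camera("wrist");save(im,"p2",1.2);tips("wrist",["bay_breaker2"],T("wrist",st))
E
```

```text
15.5 [0.59245302 0.26121319 0.1799026 ] [-3.83660204e-03  9.99987477e-01 -6.77593248e-04 -3.14134424e-03] [-0.23802604  0.2491894  -2.81308471] 0.04351682188756863
wrist bay_breaker2 0.97 [0.593 0.264 0.002] [260. 175.]
```

View pics/p2.png

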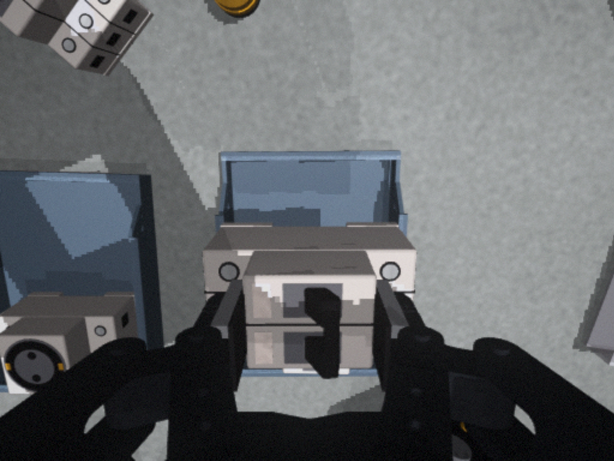

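The bin front edge (row 155) is level and the 2-pole is centred over the bay. Lowering.

carry_out(deltas="0 0.1 4 0 -0.3 0 1; 0 0 4 0 0 0 1; 0 0 2 0 0 0 1; 0 0 0.6 0 0 0 1; 0 0 0 0 0 0 1; 0 0 0.1 0 0 0 1; 0 0 0.1 0 0 0 1; 0 0 0 0 0 0 1; 0 0 0 0 0 0 1")

```text
clock: 16.5
tool_pos: [0.5932, 0.2621, 0.0745]
eef_rot: [-0.003, 1.0, 0.0, 0.001]
force: [0.0, 0.2, -2.6]
opening: 0.0437
grasp_force: 62.3
```

carry_out(deltas="0 0 0.1 0 0 0 1; 0 0 0 0 0 0 1")

```text
clock: 16.7
tool_pos: [0.593, 0.262, 0.0729]
eef_rot: [-0.003, 1.0, -0.0, 0.001]
force: [0.2, 0.1, -3.0]
opening: 0.0435
grasp_force: 62.3
```

carry_out(deltas="0 0 0.1 0 0 0 1; 0 0 0 0 0 0 1")

```text
clock: 16.9
tool_pos: [0.5929, 0.262, 0.0717]
eef_rot: [-0.003, 1.0, -0.0, 0.001]
force: [-1.4, -0.1, -2.3]
opening: 0.0441
grasp_force: 62.3
```

carry_out(deltas="0 0 0.1 0 0 0 1; 0 0 0 0 0 0 1")

```text
clock: 17.1
tool_pos: [0.593, 0.262, 0.0707]
eef_rot: [-0.003, 1.0, -0.0, 0.001]
force: [0.9, 0.0, -2.4]
opening: 0.0437
grasp_force: 62.3
```

carry_out(deltas="0 0 0.1 0 0 0 1; 0 0 0 0 0 0 1")

```text
clock: 17.3
tool_pos: [0.5932, 0.262, 0.0702]
eef_rot: [-0.003, 1.0, 0.0, 0.001]
force: [0.0, -0.4, 0.3]
opening: 0.0437
grasp_force: 62.7
```

The weight is carried by the floor at 0.0702, as expected. Releasing.

carry_out(deltas="0 0 0 0 0 0 -1; 0 0 0 0 0 0 -1; 0 0 0 0 0 0 -1; 0 0 0 0 0 0 -1; 0 0 -2 0 0 0 -1; 0 0 -4 0 0 0 -1; 0 0 -4 0 0 0 -1; 0 0 -2 0 0 0 -1; 0 0 0 0 0 0 -1")

```text
clock: 18.2
tool_pos: [0.5938, 0.2624, 0.1939]
eef_rot: [-0.003, 1.0, 0.001, 0.003]
force: [0.1, -0.3, 0.3]
opening: 0.0855
grasp_force: 0.0
```

```bash
python3 - <<'E'
from h import *
st=read_state();print(st['clock'],st['tool_pos'],st['opening'])
im=read_camera("wrist");save(im,"a2",1.2);M=T("wrist",st)
fit("breaker2_mid",.036,.593,.262,0.4,{"wrist":M})
plan([((.449,.105,.19),-41,8,-1)],st)
E
```

```text
18.2 [0.59381648 0.26237899 0.19389932] 0.08546777725714605
breaker2_mid [0.5933 0.2617] yaw 0.7 [('wrist', np.float64(0.97))]
1.8 -2 0 0 0 5.2 -1; 1.6 -2.1 0 0 0 5.2 -1; 1.5 -2.2 0 0 0.1 5.2 -1; 1.2 -2.4 0.1 0.1 0 5.2 -1; 1 -2.5 0 0 0.1 5.1 -1; 0.8 -2.6 0.1 0.1 0 5.2 -1; 0.6 -2.6 0.1 0 0.1 5.1 -1; 0.31 -2.61 0.01 0.05 0 5.18 -1
```

The 2-pole stands upright (IoU 0.97 with the upright model). Next is the 3-pole.

carry_out(deltas="1.8 -2 0 0 0 5.2 -1; 1.6 -2.1 0 0 0 5.2 -1; 1.5 -2.2 0 0 0.1 5.2 -1; 1.2 -2.4 0.1 0.1 0 5.2 -1; 1 -2.5 0 0 0.1 5.1 -1; 0.8 -2.6 0.1 0.1 0 5.2 -1; 0.6 -2.6 0.1 0 0.1 5.1 -1; 0.3 -2.6 0 0 0 5.2 -1; 0 0 0 0 0 0 -1; 0 0 0 0 0 0 -1")

```text
clock: 19.3
tool_pos: [0.4479, 0.1045, 0.1862]
eef_rot: [0.35, 0.937, -0.001, -0.002]
force: [-0.1, -1.1, -0.4]
opening: 0.0856
grasp_force: 0.0
```

```bash
python3 - <<'E'
from h import *
st=read_state();print(st['clock'],st['tool_pos'],st['eef_rot'])
im=read_camera("wrist");M=T("wrist",st)
tips("wrist",["breaker3_mid"],M)
fit("breaker3_mid",.054,.449,.105,-41,{"wrist":M})
save(im,"n3",1.2)
plan([((.449,.105,.19),-41,1,-1)],st)
E
```

```text
19.3 [0.44791819 0.10449921 0.18622556] [ 0.35021485  0.93666569 -0.0014561  -0.00219652]
breaker3_mid [0.4483 0.1032] yaw -43.0 [('wrist', np.float64(0.98))]
-0.05 0.11 -0.38 -0.24 -0.18 0 -1
```

View pics/n3.png

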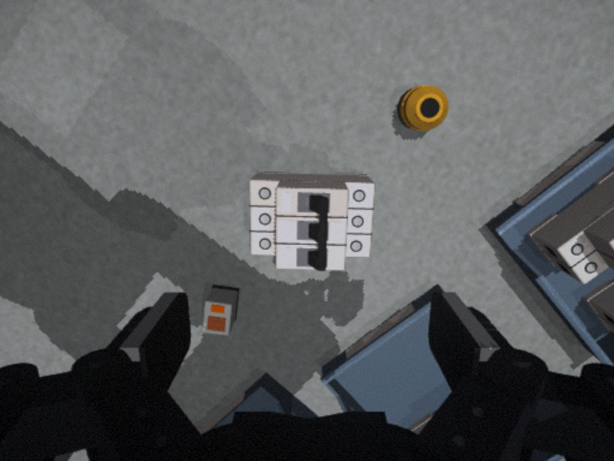

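The 3-pole (312,225) is centred but needs 2° more turn. The relay (220,310) and gland (425,108) are clear of the fingers.

carry_out(deltas="-0.1 -0.1 0 -0.2 -0.2 2 -1; 0 0 4 0 0 0 -1; 0 0 4 0 0 0 -1; 0 0 3 0 0 0 -1; 0 0 1.2 0 0 0 -1; 0 0 0 0 0 0 -1; 0 0 0 0 0 0 1; 0 0 0 0 0 0 1; 0 0 0 0 0 0 1; 0 0 0 0 0 0 1; 0 0 0 0 0 0 1")

```text
clock: 20.55
tool_pos: [0.4492, 0.1033, 0.0668]
eef_rot: [0.367, 0.93, 0.0, 0.002]
force: [-1.0, -0.6, 8.3]
opening: 0.0436
grasp_force: 62.3
```

carry_out(deltas="0 0 -1 0 0 0 1; 0 0 -3 0 0 0 1; 0 0 -4 0 0 0 1; 0 0 -4 0 0 0 1; 0 0 0 0 0 0 1; 0 0 0 0 0 0 1")

```text
clock: 21.15
tool_pos: [0.4484, 0.1033, 0.186]
eef_rot: [0.367, 0.93, 0.0, 0.001]
force: [0.6, -0.2, -5.7]
opening: 0.044
grasp_force: 62.4
```

```bash
python3 -c "
from h import *
st=read_state();print(st['tool_pos'],st['eef_rot'],st['force'],st['opening'])
plan([((.572,-.260,.19),4.2,12,1)])"
```

```text
[0.44839535 0.10326821 0.18601164] [3.66644221e-01 9.30360469e-01 9.90861580e-05 1.18444363e-03] [ 0.58457474 -0.16842933 -5.65326006] 0.044001978079017616
-2.8 -1.5 0 0 0 -3.9 1; -2.7 -1.7 0 0 0 -3.9 1; -2.6 -1.9 0 0 0 -3.9 1; -2.5 -2 0 0 0 -3.9 1; -2.3 -2.2 0 0 0 -4 1; -2.1 -2.4 0 0 0 -3.9 1; -2 -2.5 -0.1 0 0 -4 1; -1.8 -2.6 0 0 0 -3.9 1; -1.6 -2.8 -0.1 0 0 -4 1; -1.4 -2.9 0 0 0 -3.9 1; -1.2 -3 -0.1 0 0.1 -4 1; -1.08 -2.99 -0.05 -0.04 0.03 -3.92 1
```

carry_out(deltas="-2.8 -1.5 0 0 0 -3.9 1; -2.7 -1.7 0 0 0 -3.9 1; -2.6 -1.9 0 0 0 -3.9 1; -2.5 -2 0 0 0 -3.9 1; -2.3 -2.2 0 0 0 -4 1; -2.1 -2.4 0 0 0 -3.9 1; -2 -2.5 -0.1 0 0 -4 1; -1.8 -2.6 0 0 0 -3.9 1; -1.6 -2.8 -0.1 0 0 -4 1; -1.4 -2.9 0 0 0 -3.9 1; -1.2 -3 -0.1 0 0.1 -4 1; -1.1 -3 0 0 0 -3.9 1")

```text
clock: 22.35
tool_pos: [0.5717, -0.2613, 0.1866]
eef_rot: [-0.038, 0.999, 0.0, -0.002]
force: [0.6, 0.6, -2.8]
opening: 0.0435
grasp_force: 62.2
```

carry_out(deltas="0 0 0 0 0 0 1; 0 0 0 0 0 0 1")

```text
clock: 22.55
tool_pos: [0.5715, -0.2603, 0.1865]
eef_rot: [-0.036, 0.999, 0.0, -0.002]
force: [0.1, 0.1, -3.2]
opening: 0.0437
grasp_force: 62.6
```

```bash
python3 - <<'E'
from h import *
st=read_state();print(st['clock'],st['tool_pos'],st['eef_rot'],st['force'],st['opening'])
im=read_camera("wrist");save(im,"p3",1.2);tips("wrist",["bay_breaker3"],T("wrist",st))
plan([((.572,-.260,.19),4.2,1,1)])
E
```

```text
22.55 [ 0.57149581 -0.26034789  0.18647634] [-3.57155884e-02  9.99360006e-01  3.91712020e-04 -1.95479739e-03] [ 0.10348461  0.05325917 -3.17464151] 0.043695695355578046
wrist bay_breaker3 0.87 [ 0.586 -0.089  0.004] [433. 199.]
wrist bay_breaker3 0.65 [ 0.572 -0.261  0.005] [257. 173.]
-0.03 -0.06 -0.25 0.01 -0.15 -0.04 1
```

View pics/p3.png

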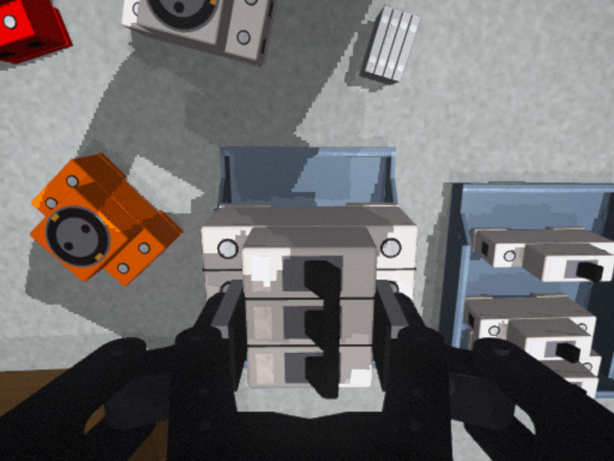

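The bin is level (front edge at row 150) and centred, with the 3-pole over it. Lowering.

carry_out(deltas="0 0 4 0 -0.2 0 1; 0 0 4 0 0 0 1; 0 0 2.4 0 0 0 1; 0 0 0.6 0 0 0 1; 0 0 0 0 0 0 1; 0 0 0.1 0 0 0 1; 0 0 0.1 0 0 0 1; 0 0 0 0 0 0 1; 0 0 0 0 0 0 1")

```text
clock: 23.55
tool_pos: [0.5724, -0.2603, 0.0771]
eef_rot: [-0.036, 0.999, -0.001, 0.002]
force: [-0.8, 0.2, -2.5]
opening: 0.0435
grasp_force: 62.5
```

carry_out(deltas="0 0 0.1 0 0 0 1; 0 0 0 0 0 0 1")

```text
clock: 23.75
tool_pos: [0.5722, -0.2603, 0.0754]
eef_rot: [-0.036, 0.999, -0.0, 0.001]
force: [-0.4, 1.1, -3.3]
opening: 0.0436
grasp_force: 62.5
```

carry_out(deltas="0 0 0.1 0 0 0 1; 0 0 0 0 0 0 1")

```text
clock: 23.95
tool_pos: [0.5721, -0.2602, 0.0743]
eef_rot: [-0.036, 0.999, -0.0, 0.001]
force: [-0.6, 0.4, -3.6]
opening: 0.0436
grasp_force: 62.5
```

carry_out(deltas="0 0 0.1 0 0 0 1; 0 0 0.1 0 0 0 1; 0 0 0 0 0 0 1; 0 0 0 0 0 0 1")

```text
clock: 24.35
tool_pos: [0.5722, -0.2602, 0.0724]
eef_rot: [-0.036, 0.999, -0.0, 0.001]
force: [-0.2, 0.3, -4.2]
opening: 0.0439
grasp_force: 62.5
```

carry_out(deltas="0 0 0.1 0 0 0 1; 0 0 0 0 0 0 1")

```text
clock: 24.55
tool_pos: [0.5722, -0.2602, 0.0713]
eef_rot: [-0.036, 0.999, -0.0, 0.001]
force: [-0.3, -0.1, -2.7]
opening: 0.0436
grasp_force: 62.5
```

carry_out(deltas="0 0 0.1 0 0 0 1; 0 0 0 0 0 0 1")

```text
clock: 24.75
tool_pos: [0.5724, -0.2603, 0.0709]
eef_rot: [-0.036, 0.999, -0.0, 0.001]
force: [-1.5, 0.7, 1.2]
opening: 0.0437
grasp_force: 63.1
```

Down on the floor. Releasing.

carry_out(deltas="0 0 0 0 0 0 -1; 0 0 0 0 0 0 -1; 0 0 0 0 0 0 -1; 0 0 0 0 0 0 -1; 0 0 -2 0 0 0 -1; 0 0 -4 0 0 0 -1; 0 0 -4 0 0 0 -1; 0 0 -2 0 0 0 -1; 0 0 0 0 0 0 -1")

```text
clock: 25.65
tool_pos: [0.5729, -0.2606, 0.1944]
eef_rot: [-0.036, 0.999, -0.002, 0.003]
force: [0.8, -0.7, 0.3]
opening: 0.0853
grasp_force: 0.0
```

```bash
python3 - <<'E'
from h import *
st=read_state();print(st['clock'],st['tool_pos'],st['opening'])
im=read_camera("wrist");M=T("wrist",st)
fit("breaker3_mid",.054,.572,-.260,4,{"wrist":M})
plan([((.4435,-.3395,.19),-10,6,-1)],st)
E
```

```text
25.65 [ 0.57293812 -0.26064504  0.19439031] 0.08530249382785478
breaker3_mid [ 0.572  -0.2606] yaw 4.5 [('wrist', np.float64(0.99))]
2.2 -1.2 0.1 0 0.1 2.4 -1; 2.2 -1.2 0.1 0 0.1 2.4 -1; 2.2 -1.3 0.1 0 0.1 2.3 -1; 2.1 -1.4 0 -0.1 0 2.4 -1; 2 -1.5 0.1 0 0.1 2.3 -1; 1.96 -1.66 0.02 -0.07 0.02 2.38 -1
```

The 3-pole is upright in its bin (IoU 0.99). Now the white outlet.

carry_out(deltas="2.2 -1.2 0.1 0 0.1 2.4 -1; 2.2 -1.2 0.1 0 0.1 2.4 -1; 2.2 -1.3 0.1 0 0.1 2.3 -1; 2.1 -1.4 0 -0.1 0 2.4 -1; 2 -1.5 0.1 0 0.1 2.3 -1; 2 -1.7 0 0 0 2.4 -1; 0 0 0 0 0 0 -1; 0 0 0 0 0 0 -1")

```text
clock: 26.55
tool_pos: [0.4416, -0.3393, 0.1855]
eef_rot: [0.088, 0.996, 0.001, -0.003]
force: [0.4, -0.2, 0.2]
opening: 0.0853
grasp_force: 0.0
```

```bash
python3 - <<'E'
from h import *
st=read_state();print(st['clock'],st['tool_pos'],st['eef_rot'])
im=read_camera("wrist");M=T("wrist",st)
tips("wrist",["outlet_mid"],M)
fit("outlet_mid",.045,.4435,-.3395,-10,{"wrist":M})
save(im,"n4",1.2)
E
```

```text
26.55 [ 0.44163005 -0.33933912  0.18552046] [ 8.76330125e-02  9.96148274e-01  9.15549627e-04 -2.86945617e-03]
wrist outlet_mid 0.8 [ 0.588 -0.406  0.035] [217. 336.]
wrist outlet_mid 0.72 [ 0.435 -0.473  0.034] [105. 200.]
outlet_mid [ 0.443  -0.3387] yaw -10.1 [('wrist', np.float64(0.96))]
```

View pics/n4.png

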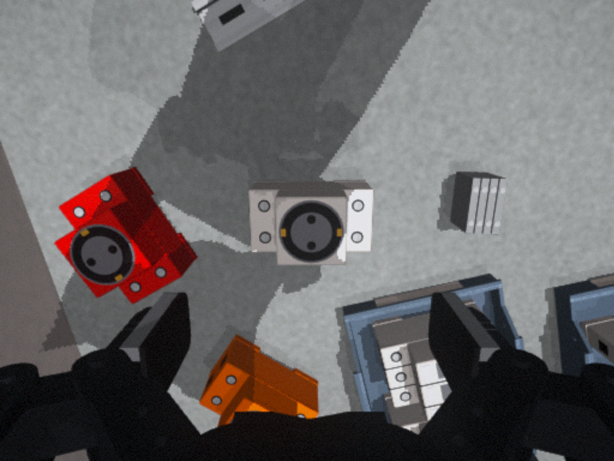

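The white outlet (311,225) is centred and aligned. Red (125,235) and orange (260,380) are the decoys and are clear of the fingers. Grasping.

carry_out(deltas="-0.1 0 4 0 -0.3 0 -1; 0 0 4 0 0 0 -1; 0 0 3 0 0 0 -1; 0 0 1.2 0 0 0 -1; 0 0 0 0 0 0 -1; 0 0 0 0 0 0 1; 0 0 0 0 0 0 1; 0 0 0 0 0 0 1; 0 0 0 0 0 0 1; 0 0 0 0 0 0 1")

```text
clock: 27.7
tool_pos: [0.4436, -0.34, 0.0665]
eef_rot: [0.087, 0.996, -0.001, 0.001]
force: [-0.4, 1.4, 6.8]
opening: 0.0435
grasp_force: 62.2
```

carry_out(deltas="0 0 -1 0 0 0 1; 0 0 -3 0 0 0 1; 0 0 -4 0 0 0 1; 0 0 -4 0 0 0 1; 0 0 -1 0 0 0 1; 0 0 0 0 0 0 1; 0 0 0 0 0 0 1")

```text
clock: 28.4
tool_pos: [0.4425, -0.3393, 0.1936]
eef_rot: [0.087, 0.996, 0.0, -0.0]
force: [-0.5, -0.1, -1.4]
opening: 0.0434
grasp_force: 61.5
```

```bash
python3 -c "
from h import *
st=read_state();print(st['tool_pos'],st['eef_rot'],st['force'],st['opening'])
plan([((.612,.078,.19),-1.5,14,1)])"
```

```text
[ 0.44251762 -0.33926631  0.19363703] [ 8.73656760e-02  9.96176174e-01  4.92309871e-04 -1.65930902e-04] [-0.54568581 -0.14398073 -1.40198302] 0.04340830449712375
-0.7 3.1 0 0 0 -0.6 1; -0.7 3.1 0 0 0 -0.6 1; -0.7 3.1 0 0 0 -0.6 1; -0.8 3.1 0 0 0 -0.6 1; -0.8 3.1 0 0 0 -0.6 1; -0.8 3.1 0 0 0 -0.6 1; -0.9 3.1 0.1 0 0 -0.6 1; -0.9 3.1 0 0 0 -0.6 1; -0.9 3.1 0.1 0 0 -0.6 1; -1 3.1 0 0 0 -0.6 1; -1 3.1 0.1 0 0 -0.6 1; -1 3.1 0 0 0 -0.6 1 

-1.1 3 0.1 0 0 -0.7 1; -1.11 3.05 0 0.06 -0.02 -0.62 1
```

carry_out(deltas="-0.7 3.1 0 0 0 -0.6 1; -0.7 3.1 0 0 0 -0.6 1; -0.7 3.1 0 0 0 -0.6 1; -0.8 3.1 0 0 0 -0.6 1; -0.8 3.1 0 0 0 -0.6 1; -0.8 3.1 0 0 0 -0.6 1; -0.9 3.1 0 0 0 -0.6 1; -0.9 3.1 0 0 0 -0.6 1; -0.9 3.1 0 0 0 -0.6 1; -1 3.1 0 0 0 -0.6 1; -1 3.1 0 0 0 -0.6 1; -1 3.1 0 0 0 -0.6 1")

```text
clock: 29.6
tool_pos: [0.5873, 0.0196, 0.1927]
eef_rot: [0.024, 1.0, 0.0, -0.001]
force: [1.3, -0.5, -0.8]
opening: 0.0438
grasp_force: 61.6
```

carry_out(deltas="-1.1 3 0 0 0 -0.7 1; -1.1 3 0 0 0 -0.6 1; 0 0 0 0 0 0 1; 0 0 0 0 0 0 1")

```text
clock: 30.0
tool_pos: [0.6116, 0.0776, 0.1928]
eef_rot: [0.013, 1.0, -0.0, -0.001]
force: [-0.1, -0.1, -0.7]
opening: 0.0438
grasp_force: 61.7
```

```bash
python3 - <<'E'
from h import *
st=read_state();print(st['clock'],st['tool_pos'],st['eef_rot'],st['force'],st['opening'])
im=read_camera("wrist");save(im,"p4",1.2);tips("wrist",["bay_outlet"],T("wrist",st))
plan([((.612,.078,.19),-1.5,1,1)],st)
E
```

```text
30.0 [0.61164944 0.07756692 0.19282988] [ 1.27446056e-02  9.99918023e-01 -8.34582110e-05 -1.23116358e-03] [-0.05466154 -0.07165762 -0.68716678] 0.04377531996939703
wrist bay_outlet 0.77 [0.613 0.081 0.002] [261. 171.]
-0.03 0.04 0.28 -0.01 -0.14 0.04 1
```

View pics/p4.png

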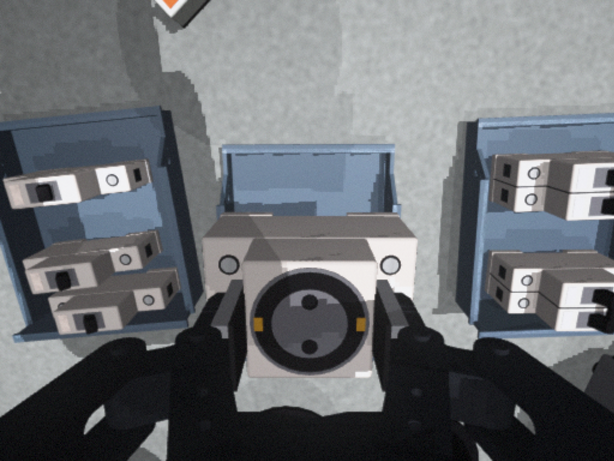

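The outlet hangs level over its bin, whose front edge is at row 147. The placed 1-pole (left) and 2-pole (right) are standing well. Lowering.

carry_out(deltas="0 0.1 4 0 -0.1 0 1; 0 0 4 0 0 0 1; 0 0 3 0 0 0 1; 0 0 0.6 0 0 0 1; 0 0 0 0 0 0 1; 0 0 0.1 0 0 0 1; 0 0 0.1 0 0 0 1; 0 0 0 0 0 0 1; 0 0 0 0 0 0 1")

```text
clock: 31.0
tool_pos: [0.6127, 0.0783, 0.0777]
eef_rot: [0.013, 1.0, 0.0, 0.002]
force: [-0.3, -0.0, -1.2]
opening: 0.0442
grasp_force: 61.6
```

carry_out(deltas="0 0 0.1 0 0 0 1; 0 0 0.1 0 0 0 1; 0 0 0 0 0 0 1; 0 0 0 0 0 0 1")

```text
clock: 31.4
tool_pos: [0.6124, 0.0783, 0.0748]
eef_rot: [0.013, 1.0, 0.0, 0.001]
force: [0.0, -0.6, -1.9]
opening: 0.0435
grasp_force: 61.6
```

carry_out(deltas="0 0 0.1 0 0 0 1; 0 0 0.1 0 0 0 1; 0 0 0.1 0 0 0 1; 0 0 0 0 0 0 1; 0 0 0 0 0 0 1")

```text
clock: 31.9
tool_pos: [0.6124, 0.0783, 0.0719]
eef_rot: [0.013, 1.0, 0.0, 0.001]
force: [0.5, -0.4, -1.0]
opening: 0.0434
grasp_force: 61.6
```

carry_out(deltas="0 0 0.1 0 0 0 1; 0 0 0 0 0 0 1")

```text
clock: 32.1
tool_pos: [0.6124, 0.0783, 0.0708]
eef_rot: [0.013, 1.0, 0.0, 0.001]
force: [-0.5, 0.5, -1.2]
opening: 0.0433
grasp_force: 61.6
```

carry_out(deltas="0 0 0.1 0 0 0 1; 0 0 0 0 0 0 1")

```text
clock: 32.3
tool_pos: [0.6127, 0.0783, 0.0704]
eef_rot: [0.013, 1.0, 0.0, 0.002]
force: [-1.0, -0.1, 4.8]
opening: 0.0434
grasp_force: 62.3
```

In contact. I'll release, rise and check all four.

carry_out(deltas="0 0 0 0 0 0 -1; 0 0 0 0 0 0 -1; 0 0 0 0 0 0 -1; 0 0 0 0 0 0 -1; 0 0 -2 0 0 0 -1; 0 0 -4 0 0 0 -1; 0 0 -5 0 0 0 -1; 0 0 -5 0 0 0 -1; 0 0 -5 0 0 0 -1; 3 0 -5 0 0 0 -1; 4 0 -5 0 0 0 -1; 4 0 -3 0 0 0 -1")

```text
clock: 33.5
tool_pos: [0.514, 0.0807, 0.3937]
eef_rot: [0.013, 1.0, 0.0, 0.002]
force: [-0.4, 0.8, 0.9]
opening: 0.0853
grasp_force: 0.0
```

carry_out(deltas="0 -4 0 0 0 0 -1; 0 -4 0 0 0 0 -1; 0 0 0 0 0 0 -1; 0 0 0 0 0 0 -1")

```text
clock: 33.9
tool_pos: [0.5126, 0.0002, 0.3916]
eef_rot: [0.014, 1.0, 0.0, 0.001]
force: [0.3, 1.1, 0.0]
opening: 0.0852
grasp_force: 0.0
```

```bash
python3 - <<'E'
from h import *
st=read_state();print(st['clock'],st['tool_pos'],st['opening'])
im=read_camera("wrist");save(im,"end",1.5);M=T("wrist",st)
for a in [("breaker1_mid",.018,.585,-.087,4.5),("breaker2_mid",.036,.593,.262,0.5),("breaker3_mid",.054,.572,-.26,4.5),("outlet_mid",.045,.612,.078,-1.5)]: fit(*a,{"wrist":M})
tips("wrist",["relay_mid","gland_mid"],M)
E
```

```text
33.9 [5.12554161e-01 2.15465046e-04 3.91603024e-01] 0.08520497158403378
breaker1_mid [ 0.5845 -0.0878] yaw 5.8 [('wrist', np.float64(0.92))]
breaker2_mid [0.5945 0.2638] yaw -0.4 [('wrist', np.float64(0.95))]
breaker3_mid [ 0.5722 -0.2635] yaw 4.8 [('wrist', np.float64(0.97))]
outlet_mid [0.614  0.0794] yaw -2.1 [('wrist', np.float64(0.95))]
wrist relay_mid 0.76 [ 0.459 -0.004  0.019] [254. 106.]
wrist gland_mid 0.95 [0.443 0.215 0.018] [406.  89.]
```

View pics/end.png

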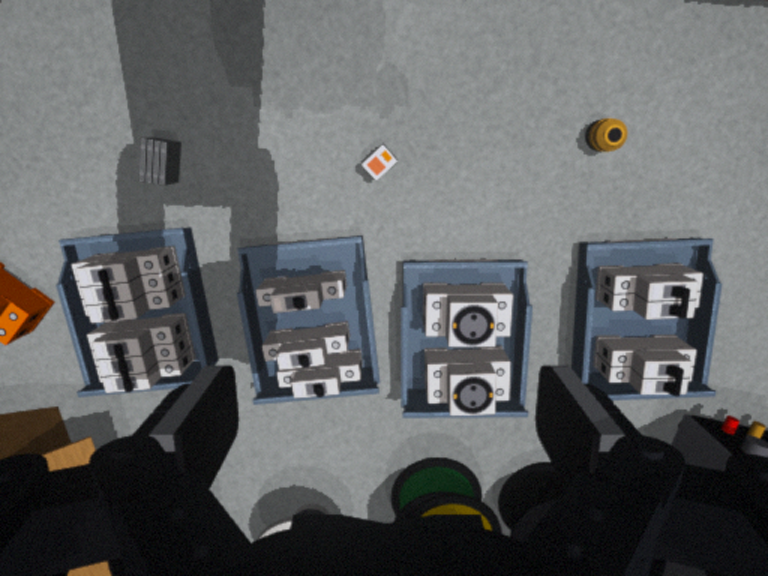

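All four modules stand face up in the right bins: 3-pole (125,285), 1-pole (300,292), outlet (467,315) and 2-pole (650,292). The relay (378,162) and gland (607,135) have not moved.

```bash
python3 -c "
from workcell import *
print(job_done())"
```

```text
the job is handed in; nothing more can be done
None
```

The one-, two- and three-pole breakers and the white socket outlet each stand face up in the bin that holds their own kind, the relay and brass gland were left where they were, and the job was handed in at about 34 s of the 102 s allowed.

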